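Stock the drinks pen and latch its gate

TASK

Stand the orange juice carton upright on the floor of the open wooden drinks pen, setting it down rather than dropping it, and let go. Then push the pen's gate shut gently, without slamming or forcing it, until its sprung tongue rides over the roller and snaps fully out behind it, so that the gate stays shut when you let go. Leave the other drinks and the cup as they are.

Things in the scene. Friction and masses are not known exactly. Their poses are not given: they have to be found in the camera images.
- pen: open-topped pale wooden crate, fixed. Origin: centre of its underside; x from the gate side to the back wall, y along the gate from hinge to latch end. Clear inside for x -70 to 70, y -100 to 100 mm; floor top z = 8, wall tops z = 90 mm on three sides, gate on the -x side between two 102 mm posts. Two green cartons stand inside at about x = 40, y = -65 and 65 mm, 108 mm high; the middle is free.
- gate (a joint): gate angle (rad): 0 nominally shut, grows as it swings out to the pen's -x (counter-clockwise from above). Darker wood panel 12 mm thick, z 12 to 100 mm, ending 197 mm from its hinge axis. A hinge spring (0.2 N m) swings it back open to about 0.9 to 1.3 rad unless latched. It latches somewhere in -0.08 to 0.08 rad: the strike is adjustable by 13 mm either way along pen x, setting unknown.
- gate_hinge (a point): on the gate's upright hinge axis, 56 mm above the table; at pen x = -85, y = -105 mm. Turns with the gate: its x points to the inside face, its y from hinge to free end.
- latch_post (a point): top centre of the latch post, 102 mm above the table, pen x = -90, y = 117 mm; it carries the strike: an upright steel roller bar 8 mm thick and, inside the gate, a rubber buffer. Pressed against it the gate meets a firm springy stop just as it latches (about 7 N/mm): 14 to 18 N near the free end seats the latch, over 22 N is forcing it.
- gate_push (a point): on the outer face of the gate, 170 mm from the hinge axis, 27 mm from the free end, 70 mm above the table: where to push. Same axes as gate_hinge.
- tongue (a joint): how far the brass tongue at the gate's free end, 75 mm above the table, is pressed in (m): 0 fully out, up to 0.009. Sloped on its inner side, flat outside; spring 1.6 N rising to 3 N. On closing, the roller presses it in about 6.5 mm over the last 15 mm of the free end's travel (push up to about 10 N); then the push drops and it snaps out behind the roller.
- orange_carton: orange juice carton with a white band, 46 x 46 x 100 mm, 0.2 kg, standing on the table. Origin: centre of its underside, z up.
- green_a: green carton of the same size, in the pen near the hinge end. Origin: centre of its underside.
- green_b: green carton of the same size, in the pen near the latch end. Origin: centre of its underside.
- purple_carton: purple carton of the same size, loose on the table. Origin: centre of its underside.
- can: black drinks can, 60 mm across, 105 mm high, loose on the table. Origin: centre of its underside.
- cup: black cup, 70 mm across, 90 mm high, loose. Origin: centre of its underside.

How it is judged:
On the way, in this order (a step that is already met when the one before it is completed fails the run):
1. the orange carton is set down upright on the pen's floor while still held (x of orange_carton in the frame of pen between -0.062 and 0.055 m and y of orange_carton in the frame of pen between -0.085 and 0.085 m and z of orange_carton in the frame of pen below 0.014 m and angle between orange_carton's own z axis and vertical below 0.15 rad and contact force between the fingers and orange_carton above 0.3 N), for 0.05 s.
2. the carton is let go and stands in the pen (x of orange_carton in the frame of pen between -0.062 and 0.055 m and y of orange_carton in the frame of pen between -0.085 and 0.085 m and z of orange_carton in the frame of pen below 0.014 m and angle between orange_carton's own z axis and vertical below 0.15 rad and contact force between the fingers and orange_carton below 0.1 N), for 0.2 s.
3. the gate is shut and its tongue has snapped out behind the roller, and it stays so when let go (value of joint gate below 0.1 rad and value of joint tongue below 0.002 m and contact force between each of the fingers, the arm and gate_c0 below 0.1 N), for 0.3 s.
At the end, for the whole second after the job is handed in: The orange carton stands upright (within 0.15 rad) on the pen's floor, inside its walls, released and at rest; the gate is shut and still (joint below 0.1 rad) with the tongue out to within 2 mm, and stays so with nothing touching it (all of step 2 and value of joint gate below 0.1 rad and value of joint tongue below 0.002 m and linear speed of orange_carton below 0.02 m/s and velocity of joint gate between -0.05 and 0.05 rad/s).
It fails at once if the gate is forced: the robot presses on it with more than 22 N (contact force between any of the fingers, the arm and gate_c0 above 22 N).
It fails at once if the gate is slammed: it swings shut faster than 1.5 rad/s (velocity of joint gate below -1.5 rad/s).
It fails at once if another drink or the cup is moved more than 30 mm or tipped (distance of any of green_a, green_b, purple_carton, can, cup from where it was at the start of the episode above 0.03 m or angle between any of green_a, green_b, purple_carton, can, cup's own z axis and vertical above 0.35 rad).
It also fails if it takes over 67 s, if anything falls off the work surface, if the arm or the gripper's body presses on something with over 40 N, if the wrist force passes 120 N, or if a joint passes its speed limit or range.

ROBOT

A 6-joint arm with a two-finger parallel gripper is mounted at the origin on the work surface. World frame = base frame: x ahead of the robot, y to its left, z up, the work surface at z = 0. Lengths are in m, angles in rad, forces in N, time in s.
With the tool pointing down it reaches from about 0.3 to 1 m from the base axis. Payload 5.1 kg.
Tool frame: the origin (TCP) lies midway between the tips of the shut fingers; the grasp point (between the pads) lies arm.pinch_z behind it (arm.pinch_z is the distance from the TCP to the grasp point, in m); x points along the fingers, z is the direction in which the jaws open and shut, and the axes are right-handed (so a half turn about x gives the same grasp; the last joint's range is limited). The gripper opens to 95 mm and grips with 3 to 60 N. Pads are 20 mm wide; open, the fingers measure 119 mm over their backs; the gripper's body (75 mm by 180 mm) begins 59 mm behind the grasp point.
Start: joints at [-1.314, 0.124, 1.65, -0, 1.367, -0.083], TCP at [0.217, -0.613, 0.215] pointing down, gripper open.
Joint ranges: [-2.61, 2.61], [-1.02, 2.33], [0.03, 2.71], [-1.35, 4.49], [0.32, 2.68], [-2.91, 2.91]. Speed limits (rad/s): [2.57, 2.57, 3.14, 3.14, 3.14, 3.14].

INTERFACE

Orientations are given as a 3x3 rotation matrix whose columns are the frame's x, y, z axes.
In Python, from cell import status, eyes, arm gives the robot as it stands.
- The arm moves only by the tool jog_arm, never from a script. Its argument "commands" is a list of rows, each a list of 5 numbers: the closure, from 0 (fully open) to 1 (shut), then the shift along the tool's x, y, z in m, then the turn about the tool's x in degrees. In form: [[hand, x, y, z, yaw], ...]. A call has 1 to 12 rows; each row is the pose to reach, as a shift and turn from the pose commanded when the call began, along the tool's axes at that moment; what a row does not reach only later rows make up. A row lasts 1/12 s, in which the tool goes at most 41.7 mm and 7.16 degrees, less where a joint would pass 70% of its speed; a pose out of reach is approached as far as the arm can. A call with a gripper value outside its range is refused whole. The fingers move at their own pace and stop on an object; "force" is the grip in N (left out, the last holds). Time passes only in rows, so rows that repeat a pose let the fingers close. It gives the time, the measured TCP pose, the force and the opening at its end, in the units of the state.
- status.state(): the state, without advancing time (a new reading comes with each control period).
- eyes.grab_frame(name): name is "side" or "top"; returns a dict with "frame" (480x640x3 uint8, red, green, blue), "intrinsics" (3x3 intrinsics, pixels), "rvec" (rotation vector, rad) and "tvec" (3), from world to camera coordinates, as OpenCV has them. Camera axes: x right, y down, z forward; pixel columns grow to the right and rows downward; lengths in m; the calibration is good to about 2 mm. A picture is of the moment at which its call begins. There is no depth.
- arm.sign_off(): hands the job in, once; it reports no verdict.
The state is a dict: "t": time; "qpos": joint angles; "qvel": joint speeds; "tau": joint torques, N m; "eef_pos": TCP position; "tcp_rot": TCP orientation; "wrist_force": force on the tool from outside, world axes, zero at the start; "moment": the same for the moment, N m; "width": finger opening in m.
Only numpy, scipy, OpenCV 4.12 (cv2) and the standard library are available. Lean on these libraries where they do the work, as an engineer would, in place of code of your own. Each camera call takes 0.05 s, during which the arm holds its last target.

## Working session

There is one attempt and no reset: what is moved stays moved. The work goes in short steps, Python scripts to look and compute and a tool call to move; the robot and the scene stay as the last step left them, time stands still between calls to the robot, and variables do not carry over. Pictures are saved under pics/ and viewed, and the job is handed in when it is done.

Besides the shell and the picture viewer there is one more tool, called by a JSON object that holds its "fn" and its "kwargs", one argument or row to a line. jog_arm: Moves the arm, as the interface text tells. Its arguments: {"type":"object","properties":{"commands":{"type":"array","items":{"type":"array","items":{"type":"number"}}},"force":{"type":"number"}},"required":["commands"]}

```bash
ls; mkdir -p pics
python3 - <<'E'
from cell import status, eyes, arm
import cv2,numpy as np,pickle
print(status.state(), arm.pinch_z)
d={}
for n in("side","top"):
    f=eyes.grab_frame(n);d[n]=f
    cv2.imwrite(f"pics/{n}0.png",f["frame"][:,:,::-1])
    R=cv2.Rodrigues(np.array(f["rvec"]))[0]
    print(n,f["intrinsics"],R,-R.T@np.ravel(f["tvec"]))
pickle.dump(d,open("f0.pkl","wb"))
E
```

```text
pics
{'t': 0.0, 'qpos': array([-1.31357838e+00,  1.24516593e-01,  1.65163861e+00,  2.42846627e-07,
        1.36749298e+00, -8.25832756e-02]), 'qvel': array([-0.00052176, -0.00043112, -0.00161646,  0.00068539, -0.000975  ,
        0.00038946]), 'tau': array([-6.01125157e-04, -4.17607641e+01, -3.59927988e+01,  7.75358384e-02,
        4.91920067e-02, -1.70040289e-04]), 'eef_pos': array([ 0.21646753, -0.61223072,  0.21340053]), 'tcp_rot': array([[-5.22678457e-04,  9.42820999e-01,  3.33299101e-01],
       [ 1.98796704e-03,  3.33299468e-01, -9.42818918e-01],
       [-9.99997887e-01,  1.69796490e-04, -2.04850552e-03]]), 'wrist_force': array([ 0.31756672,  0.53589513, -0.64162765]), 'moment': array([-0.01496672, -0.02922899,  0.00158936]), 'width': 0.09490418993907208} 0.0188
side [[479.898502     0.         314.9980846 ]
 [  0.         479.898502   238.24782505]
 [  0.           0.           1.        ]] [[-0.91524175 -0.40245765  0.0189838 ]
 [-0.31019403  0.67378711 -0.67066429]
 [ 0.25712294 -0.61970862 -0.74151805]] [0.33073178 0.66661836 0.86203024]
top [[473.55086714   0.         323.90040176]
 [  0.         473.55086714 238.50701414]
 [  0.           0.           1.        ]] [[-0.10367198 -0.9946092   0.00215698]
 [-0.97244458  0.1009059  -0.21016552]
 [ 0.20881491 -0.02388582 -0.97766344]] [0.40251111 0.04381384 1.05752913]
```

View pics/top0.png

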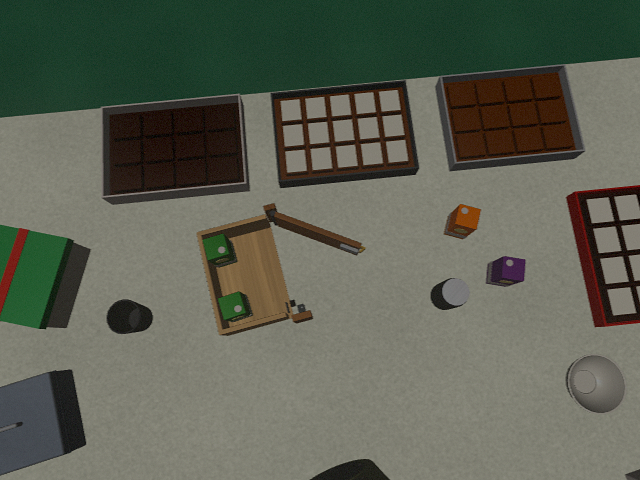

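View pics/side0.png

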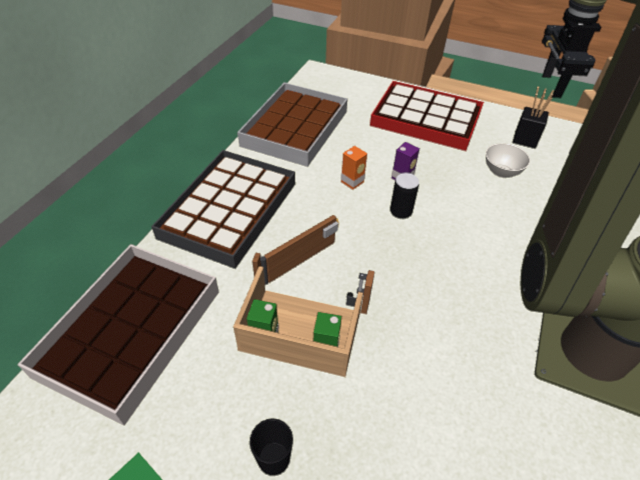

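The top view shows the pen around (245,275), with its gate open to the right and the tip near (360,248). The orange carton is at (463,221), the purple one at (507,271) and the can at (450,293). I'll enlarge these areas.

Run:
```python
import cv2,pickle
d=pickle.load(open("f0.pkl","rb"))
t=d["top"]["frame"][:,:,::-1];s=d["side"]["frame"][:,:,::-1]
def c(im,x,y,w,h,k,n): cv2.imwrite(n,cv2.resize(im[y:y+h,x:x+w],None,fx=k,fy=k,interpolation=cv2.INTER_CUBIC))
c(t,190,195,190,145,4,"pics/t_pen.png")
c(t,425,195,110,120,5,"pics/t_or.png")
c(s,330,130,100,100,6,"pics/s_or.png")
c(s,225,205,160,175,3.4,"pics/s_pen.png")
```

```text
(no output)
```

View pics/t_pen.png

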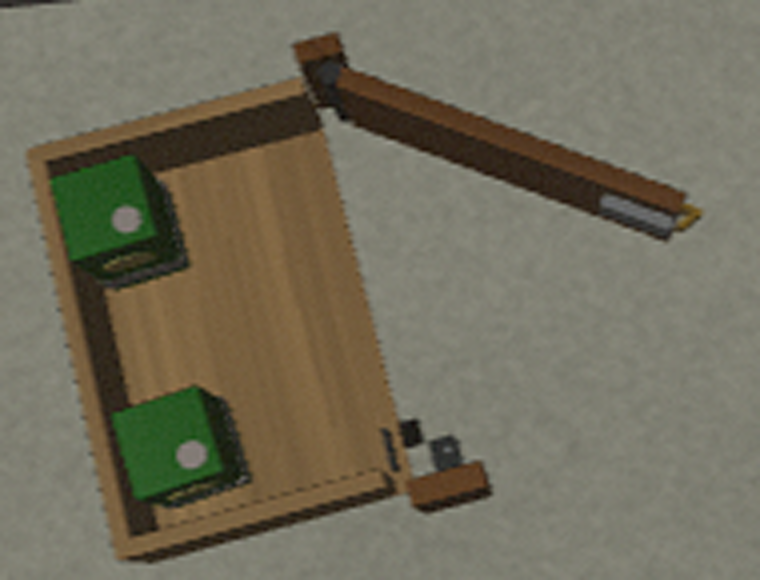

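View pics/t_or.png

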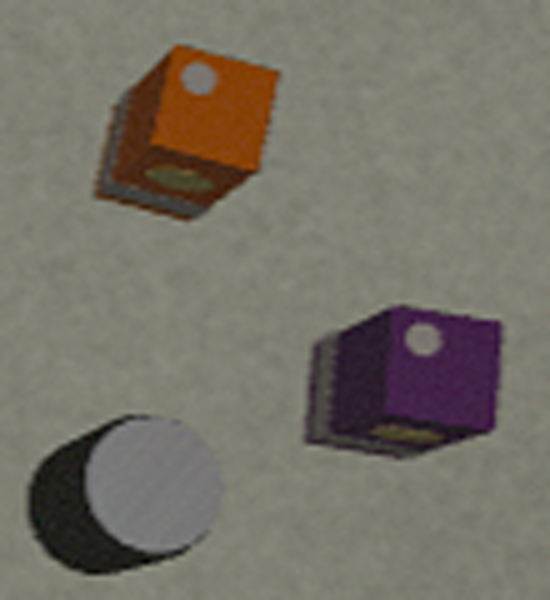

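View pics/s_or.png

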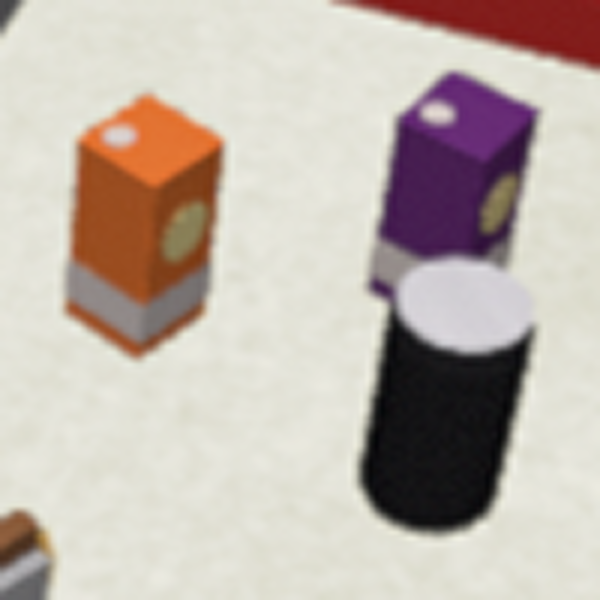

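View pics/s_pen.png

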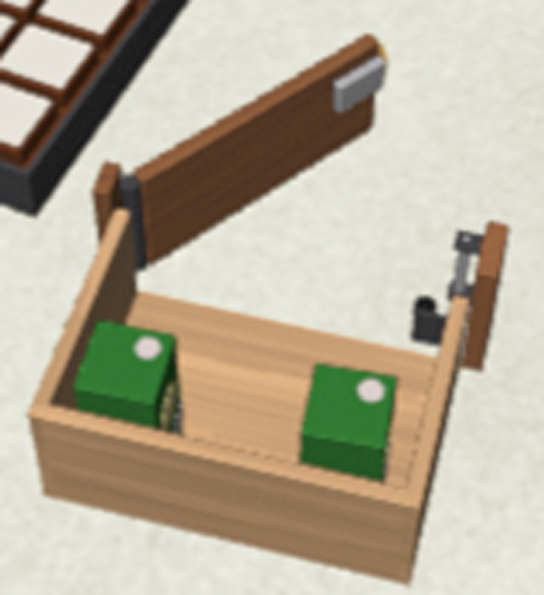

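```bash
cat > h.py <<'E'
import numpy as np,cv2,pickle
from scipy.optimize import least_squares
CR={"t_pen":("top",190,195,4),"t_or":("top",425,195,5),"s_or":("side",330,130,6),"s_pen":("side",225,205,3.4)}
def px(c,u,v):
    n,x,y,k=CR[c]; return np.array([x+(u+.5)/k-.5,y+(v+.5)/k-.5])
d=pickle.load(open("f0.pkl","rb"))
def proj(n,P):
    f=d[n];return cv2.projectPoints(np.float64(P).reshape(-1,3),np.array(f["rvec"]),np.array(f["tvec"]),np.array(f["intrinsics"]),None)[0].reshape(-1,2)
def ray(n,p,z):
    f=d[n];R=cv2.Rodrigues(np.array(f["rvec"]))[0];C=-R.T@np.ravel(f["tvec"])
    r=R.T@np.linalg.solve(np.array(f["intrinsics"]),[p[0],p[1],1]);return C+r*(z-C[2])/r[2]
E
python3 - <<'E'
from h import *
np.set_printoptions(precision=4,suppress=True)
for n,c,L in [("or top","t_or",[(177,44),(280,72),(260,171),(157,147)]),("purple","t_or",[(400,305),(502,322),(495,432),(388,415)]),("or side","s_or",[(150,95),(223,143),(155,186),(79,140)])]:
    Q=np.array([ray(CR[c][0],px(c,*p),.1) for p in L]);print(n,Q.mean(0),np.linalg.norm(np.roll(Q,-1,0)-Q,axis=1),np.degrees(np.arctan2(*(Q[1]-Q[0])[[1,0]])),np.degrees(np.arctan2(*(Q[2]-Q[3])[[1,0]])))
Q=ray("side",px("s_or",138,357),0);print("bot",Q, ray("side",px("s_or",66,312),0),ray("side",px("s_or",207,313),0))
for p in [(154,487)]: print("can",ray("top",px("t_or",*p),.105))
print("can side",ray("side",px("s_or",466,305),.105))
for n,L in [("green_a",[(50,177),(132,156),(153,233),(68,263)]),("green_b",[(113,410),(195,386),(222,467),(138,502)])]:
    Q=np.array([ray("top",px("t_pen",*p),.108) for p in L]);print(n,Q.mean(0),np.linalg.norm(np.roll(Q,-1,0)-Q,axis=1))
T=[("hb","t_pen",(28,150),.09),("lb","t_pen",(118,558),.09),("hpost","t_pen",(293,44),.102),("hpost2","t_pen",(340,33),.102),("lpostA","t_pen",(408,482),.102),("lpostB","t_pen",(485,462),.102),("gate o hinge","t_pen",(345,68),.1),("gate o free","t_pen",(687,190),.1),("hb s","s_pen",(33,412),.09),("lb s","s_pen",(420,505),.09),("gatefree s","s_pen",(366,35),.1),("lpost s","s_pen",(488,223),.102),("lposts2","s_pen",(507,228),.102)]
for n,c,p,z in T: print(n,ray(CR[c][0],px(c,*p),z))
E
```

```text
or top [ 0.6232 -0.2848  0.1   ] [0.0442 0.0441 0.0435 0.046 ] -111.94532992557498 -109.58991850496322
purple [ 0.5052 -0.359   0.1   ] [0.0419 0.0458 0.0435 0.0462] -105.65224778528008 -105.11382448383307
or side [ 0.6206 -0.282   0.1   ] [0.0439 0.0427 0.0431 0.0454] 155.6464796456947 159.19335407783632
bot [ 0.6097 -0.2582  0.    ] [ 0.65   -0.2728  0.    ] [ 0.5917 -0.2993  0.    ]
can [ 0.4693 -0.2309  0.105 ]
can side [ 0.4673 -0.2301  0.105 ]
green_a [0.6119 0.2439 0.108 ] [0.0429 0.0421 0.0452 0.0461]
green_b [0.4899 0.2178 0.108 ] [0.0422 0.0428 0.0443 0.0476]
hb [0.6503 0.2839 0.09  ]
lb [0.4361 0.2491 0.09  ]
hpost [0.6899 0.1403 0.102 ]
hpost2 [0.6933 0.1153 0.102 ]
lpostA [0.4578 0.1007 0.102 ]
lpostB [0.4637 0.0615 0.102 ]
gate o hinge [0.6746 0.1144 0.1   ]
gate o free [ 0.5914 -0.0558  0.1   ]
hb s [0.6462 0.2845 0.09  ]
lb s [0.4332 0.25   0.09  ]
gatefree s [ 0.5881 -0.0509  0.1   ]
lpost s [0.4616 0.0663 0.102 ]
lposts2 [0.4501 0.0651 0.102 ]
```

```bash
cat > go.py <<'E'
import sys,numpy as np
from cell import status
# usage: go.py x y z [yaw_deg of jaw axis]
s=status.state();R=np.array(s["tcp_rot"]);p=np.array(s["eef_pos"])
t=np.array(list(map(float,sys.argv[1:4])))
yaw=np.degrees(np.arctan2(R[1,2],R[0,2]))
print("t",round(s["t"],2),"p",p.round(4),"yaw",yaw.round(2),"w",round(s["width"],4),"F",np.round(s["wrist_force"],2))
print("shift mm",(1000*R.T@(t-p)).round(1),"len",np.linalg.norm(t-p).round(3))
if len(sys.argv)>4: print("turn",round(-((float(sys.argv[4])-yaw+180)%360-180),2))
E
python3 go.py 0.622 -0.2835 0.213 -22
```

```text
t 0.1 p [ 0.2165 -0.6123  0.2135] yaw -70.53 w 0.0949 F [ 0.13  0.27 -0.03]
shift mm [   0.9  491.9 -174.9] len 0.522
turn -48.53
```

{"fn": "jog_arm", "kwargs": {
  "commands": [
    [0,0.001,0.1,-0.035,-7],
    [0,0.001,0.492,-0.175,-48.5],
    [0,0.001,0.492,-0.175,-48.5],
    [0,0.001,0.492,-0.175,-48.5],
    [0,0.001,0.492,-0.175,-48.5],
    [0,0.001,0.492,-0.175,-48.5],
    [0,0.001,0.492,-0.175,-48.5],
    [0,0.001,0.492,-0.175,-48.5],
    [0,0.001,0.492,-0.175,-48.5],
    [0,0.001,0.492,-0.175,-48.5],
    [0,0.001,0.492,-0.175,-48.5],
    [0,0.001,0.492,-0.175,-48.5]
  ],
  "force": 15
}}

```text
t: 1.1
eef_pos: [0.606, -0.296, 0.2131]
tcp_rot: [[-0.001, 0.375, 0.927], [0.0, 0.927, -0.375], [-1.0, 0.0, -0.001]]
wrist_force: [-0.2, 0.4, -0.6]
width: 0.0954
```

```bash
python3 go.py 0.622 -0.2835 0.15 -22
```

```text
t 1.1 p [ 0.606  -0.296   0.2131] yaw -22.02 w 0.0954 F [-0.25  0.42 -0.59]
shift mm [63.1 17.6 10.2] len 0.066
turn -0.02
```

{"fn": "jog_arm", "kwargs": {
  "commands": [
    [0,0.04,0.017,0.01,0],
    [0,0.063,0.017,0.01,0],
    [0,0.063,0.017,0.01,0],
    [0,0.063,0.017,0.01,0]
  ]
}}

```text
t: 1.43
eef_pos: [0.6191, -0.2848, 0.1479]
tcp_rot: [[-0.005, 0.375, 0.927], [0.003, 0.927, -0.375], [-1.0, 0.001, -0.006]]
wrist_force: [0.3, 0.5, -0.2]
width: 0.0951
```

```bash
python3 go.py 0.622 -0.2835 0.066 -22
python3 - <<'E'
from cell import eyes
import cv2
f=eyes.grab_frame("side")["frame"][:,:,::-1]; cv2.imwrite("pics/s1.png",cv2.resize(f[80:230,310:460],None,fx=3.8,fy=3.8))
f=eyes.grab_frame("top")["frame"][:,:,::-1]; cv2.imwrite("pics/t1.png",cv2.resize(f[170:320,400:550],None,fx=3.8,fy=3.8))
E
```

```text
t 1.43 p [ 0.6191 -0.2848  0.1479] yaw -22.0 w 0.0951 F [ 0.34  0.5  -0.17]
shift mm [81.9  2.2  2.6] len 0.082
turn -0.0
```

View pics/s1.png

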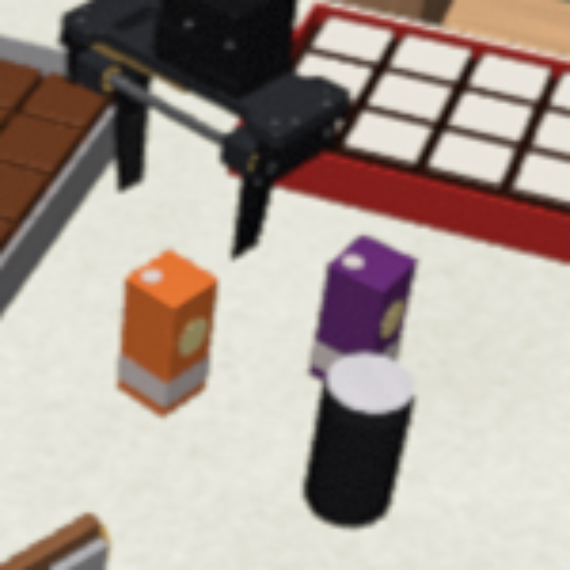

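View pics/t1.png

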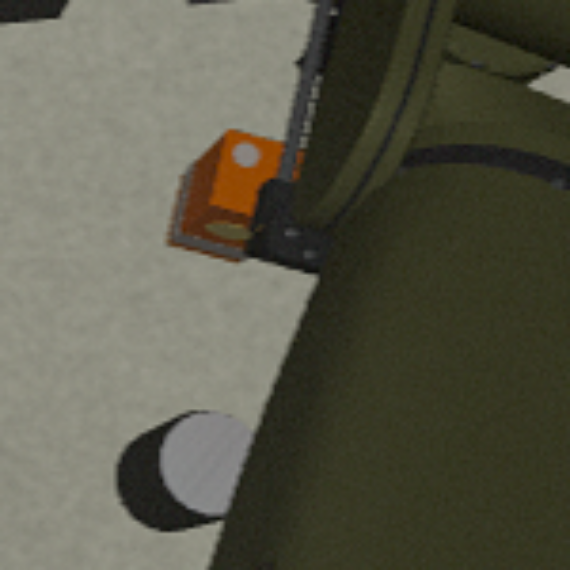

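Run:
```python
from h import *
p=np.array([.6191,-.2848,.148]);j=np.array([.927,-.375,0])
print(proj("side",[p,p+.0475*j,p-.0475*j,[.622,-.2835,.1]]))
print(proj("top",[p,p+.0535*j,p-.0535*j,[.622,-.2835,.1]]))
```

```text
[[357.39850405 137.04527999]
 [343.53848175 128.77636083]
 [371.7879084  145.63002962]
 [354.57552224 152.53545524]]
[[475.88578993 212.05858174]
 [481.51758497 187.39186909]
 [470.1229695  237.29917279]
 [467.77967907 216.86785674]]
```

The finger tips seen at (344,129) and (373,147) in the side view match the projected TCP. The jaws line up with the carton, so I'll descend and grasp.

{"fn": "jog_arm", "kwargs": {
  "commands": [
    [0,0.03,0.002,0.0025,0],
    [0,0.06,0.002,0.0025,0],
    [0,0.082,0.002,0.0025,0],
    [0,0.082,0.002,0.0025,0],
    [0,0.082,0.002,0.0025,0],
    [1,0.082,0.002,0.0025,0],
    [1,0.082,0.002,0.0025,0],
    [1,0.082,0.002,0.0025,0],
    [1,0.082,0.002,0.0025,0],
    [1,0.082,0.002,0.0025,0],
    [1,0.082,0.002,0.0025,0],
    [1,0.082,0.002,0.0025,0]
  ],
  "force": 15
}}

```text
t: 2.53
eef_pos: [0.6237, -0.2849, 0.0689]
tcp_rot: [[0.0, 0.375, 0.927], [-0.0, 0.927, -0.375], [-1.0, -0.0, 0.0]]
wrist_force: [0.3, -0.1, -0.1]
width: 0.0536
```

```bash
python3 go.py 0.622 -0.2835 0.22 -22
```

```text
t 2.53 p [ 0.6237 -0.2849  0.0689] yaw -22.03 w 0.0536 F [ 0.31 -0.06 -0.14]
shift mm [-151.1    0.7   -2.1] len 0.151
turn -0.03
```

{"fn": "jog_arm", "kwargs": {
  "commands": [
    [1,0,0,0,0],
    [1,0,0,0,0],
    [1,0,0,0,0],
    [1,0,0,0,0],
    [1,-0.01,0,0,0],
    [1,-0.03,0,0,0],
    [1,-0.05,0,0,0],
    [1,-0.05,0,0,0],
    [1,-0.05,0,0,0]
  ]
}}

```text
t: 3.28
eef_pos: [0.6246, -0.2854, 0.1204]
tcp_rot: [[0.003, 0.375, 0.927], [-0.002, 0.927, -0.375], [-1.0, -0.0, 0.003]]
wrist_force: [-0.4, -0.4, -1.1]
width: 0.0457
```

```bash
python3 go.py 0.557 0.1703 0.23 9.2;  python3 - <<'E'
from cell import eyes
import cv2
f=eyes.grab_frame("side")["frame"][:,:,::-1]; cv2.imwrite("pics/s2.png",cv2.resize(f[80:230,310:460],None,fx=3.8,fy=3.8))
E
```

```text
t 3.28 p [ 0.6246 -0.2854  0.1204] yaw -22.03 w 0.0457 F [-0.4  -0.39 -1.14]
shift mm [-110.5  397.1 -233.2] len 0.474
turn -31.23
```

View pics/s2.png

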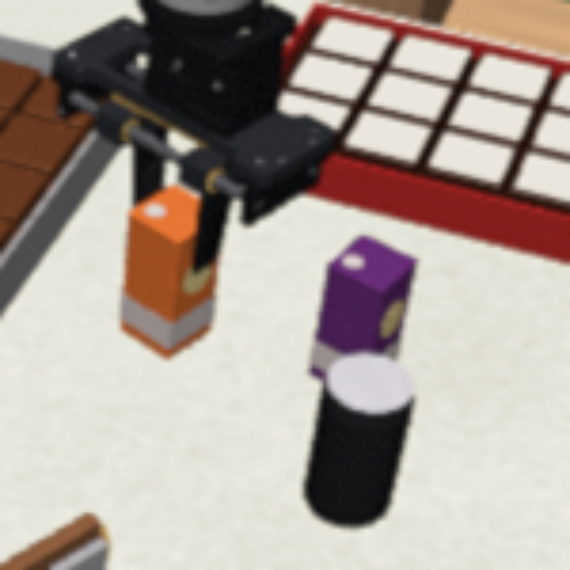

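The carton is held upright and its base is off the table. I'll lift it and carry it over the pen.

{"fn": "jog_arm", "kwargs": {
  "commands": [
    [1,-0.04,0,0,0],
    [1,-0.08,0.02,-0.01,-2],
    [1,-0.11,0.05,-0.03,-5],
    [1,-0.11,0.397,-0.233,-31],
    [1,-0.11,0.397,-0.233,-31],
    [1,-0.11,0.397,-0.233,-31],
    [1,-0.11,0.397,-0.233,-31],
    [1,-0.11,0.397,-0.233,-31],
    [1,-0.11,0.397,-0.233,-31],
    [1,-0.11,0.397,-0.233,-31],
    [1,-0.11,0.397,-0.233,-31],
    [1,-0.11,0.397,-0.233,-31]
  ]
}}

```text
t: 4.33
eef_pos: [0.5598, 0.1387, 0.226]
tcp_rot: [[-0.003, -0.156, 0.988], [-0.001, 0.988, 0.156], [-1.0, 0.0, -0.003]]
wrist_force: [0.9, 0.4, -1.7]
width: 0.0457
```

{"fn": "jog_arm", "kwargs": {
  "commands": [
    [1,0,0,0,0],
    [1,0,0,0,0],
    [1,0,0,0,0]
  ]
}}

```text
t: 4.58
eef_pos: [0.5607, 0.1368, 0.2265]
tcp_rot: [[-0.003, -0.157, 0.988], [-0.001, 0.988, 0.157], [-1.0, -0.001, -0.003]]
wrist_force: [0.5, 0.0, -2.8]
width: 0.0458
```

```bash
python3 go.py 0.557 0.1703 0.23 9.2
```

```text
t 4.58 p [0.5607 0.1368 0.2265] yaw 9.02 w 0.0458 F [ 0.5   0.01 -2.81]
shift mm [-3.6 33.6  1.5] len 0.034
turn -0.18
```

{"fn": "jog_arm", "kwargs": {
  "commands": [
    [1,0,0.034,0.001,0],
    [1,0,0.034,0.001,0],
    [1,0.02,0.034,0.001,0],
    [1,0.03,0.034,0.001,0],
    [1,0.03,0.034,0.001,0]
  ]
}}

```text
t: 5.0
eef_pos: [0.5553, 0.1689, 0.1939]
tcp_rot: [[-0.007, -0.154, 0.988], [-0.002, 0.988, 0.154], [-1.0, -0.001, -0.007]]
wrist_force: [-0.8, 0.7, -2.2]
width: 0.0461
```

```bash
python3 go.py 0.557 0.1703 0.0765 9.2;  python3 - <<'E'
from cell import eyes
import cv2
f=eyes.grab_frame("side")["frame"][:,:,::-1]; cv2.imwrite("pics/s3.png",cv2.resize(f[160:390,200:400],None,fx=2.6,fy=2.6))
f=eyes.grab_frame("top")["frame"][:,:,::-1]; cv2.imwrite("pics/t3.png",cv2.resize(f[180:350,190:390],None,fx=3.4,fy=3.4))
E
```

```text
t 5.0 p [0.5553 0.1689 0.1939] yaw 8.87 w 0.0461 F [-0.82  0.69 -2.22]
shift mm [117.4   1.2   2.8] len 0.117
turn -0.33
```

View pics/s3.png

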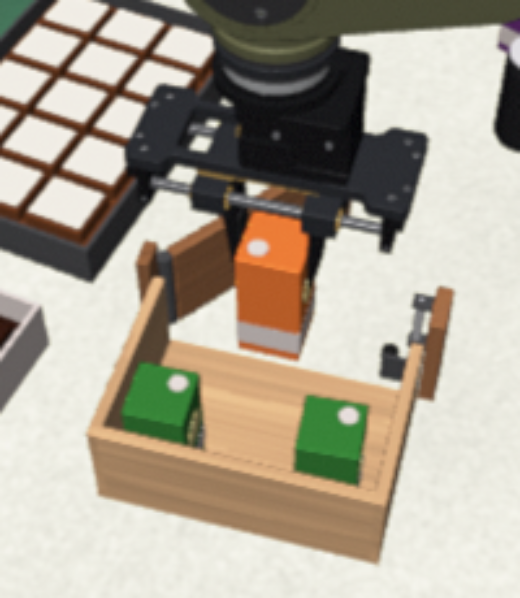

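View pics/t3.png

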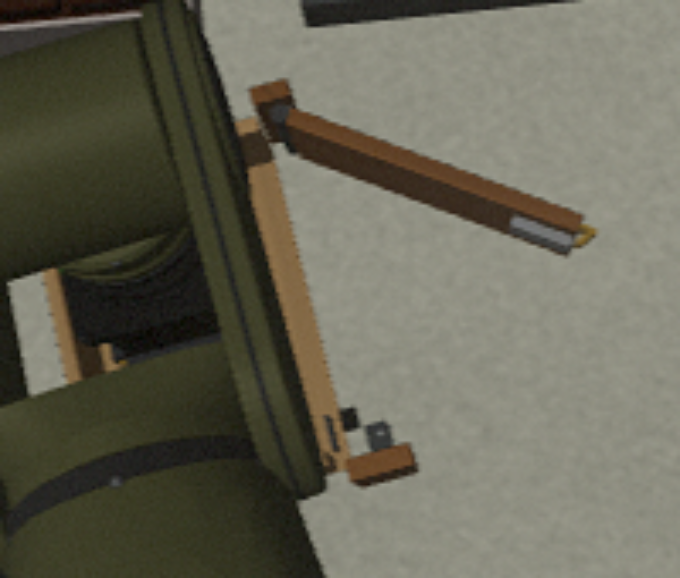

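The carton hangs centred between the greens, on the gate side of them. I'll lower it.

{"fn": "jog_arm", "kwargs": {
  "commands": [
    [1,0.03,0.001,0.002,0],
    [1,0.06,0.001,0.002,0],
    [1,0.085,0.001,0.002,0],
    [1,0.1,0.001,0.002,0],
    [1,0.108,0.001,0.002,0],
    [1,0.108,0.001,0.002,0],
    [1,0.108,0.001,0.002,0]
  ]
}}

```text
t: 5.68
eef_pos: [0.5598, 0.1718, 0.0912]
tcp_rot: [[0.001, -0.155, 0.988], [0.0, 0.988, 0.155], [-1.0, 0.0, 0.001]]
wrist_force: [0.0, -0.1, -1.0]
width: 0.046
```

```bash
python3 go.py 0.557 0.1703 0.0765 9.2
```

```text
t 5.68 p [0.5598 0.1718 0.0912] yaw 8.94 w 0.046 F [ 0.   -0.12 -0.99]
shift mm [14.7 -1.1 -3. ] len 0.015
turn -0.26
```

{"fn": "jog_arm", "kwargs": {
  "commands": [
    [1,0.003,0,0,0],
    [1,0.006,0,0,0],
    [1,0.009,0,0,0],
    [1,0.011,0,0,0],
    [1,0.011,0,0,0],
    [1,0.011,0,0,0]
  ]
}}

```text
t: 6.18
eef_pos: [0.5589, 0.172, 0.0791]
tcp_rot: [[-0.0, -0.156, 0.988], [-0.0, 0.988, 0.156], [-1.0, 0.0, -0.0]]
wrist_force: [-0.2, -0.6, -1.9]
width: 0.0456
```

```bash
python3 go.py 0.557 0.1703 0.0765 9.2
```

```text
t 6.18 p [0.5589 0.172  0.0791] yaw 8.97 w 0.0456 F [-0.22 -0.6  -1.93]
shift mm [ 2.6 -1.4 -2.1] len 0.004
turn -0.23
```

{"fn": "jog_arm", "kwargs": {
  "commands": [
    [1,0.001,0,0,0],
    [1,0.002,0,0,0],
    [1,0.003,0,0,0],
    [1,0.003,0,0,0]
  ]
}}

```text
t: 6.52
eef_pos: [0.5592, 0.1721, 0.0769]
tcp_rot: [[0.0, -0.156, 0.988], [0.0, 0.988, 0.156], [-1.0, 0.0, 0.0]]
wrist_force: [-1.5, 0.3, 2.1]
width: 0.0461
```

{"fn": "jog_arm", "kwargs": {
  "commands": [
    [1,0.001,0,0,0],
    [1,0.001,0,0,0]
  ]
}}

```text
t: 6.68
eef_pos: [0.5592, 0.1722, 0.0769]
tcp_rot: [[-0.0, -0.156, 0.988], [0.0, 0.988, 0.156], [-1.0, 0.0, -0.0]]
wrist_force: [-3.8, -0.0, 7.2]
width: 0.0461
```

```bash
python3 go.py 0.557 0.1703 0.0765 9.2;  python3 - <<'E'
from cell import eyes
import cv2
f=eyes.grab_frame("side")["frame"][:,:,::-1]; cv2.imwrite("pics/s4.png",cv2.resize(f[200:370,220:390],None,fx=3.5,fy=3.5))
E
```

```text
t 6.68 p [0.5592 0.1722 0.0769] yaw 8.97 w 0.0461 F [-3.84 -0.02  7.2 ]
shift mm [ 0.4 -1.5 -2.5] len 0.003
turn -0.23
```

View pics/s4.png

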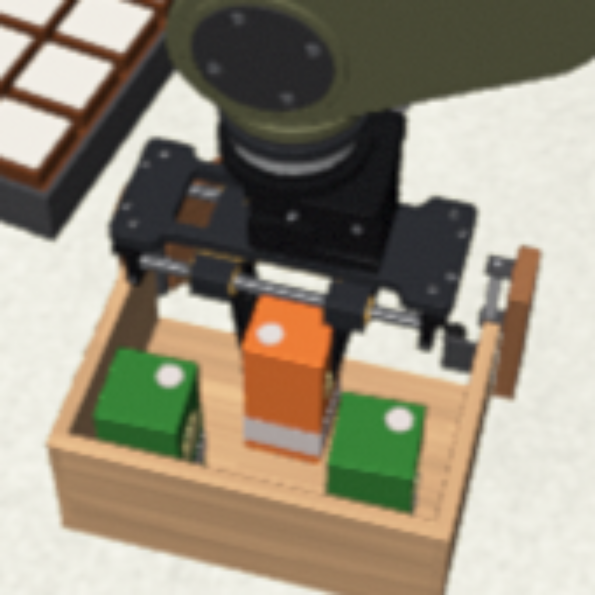

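It's on the floor: 7 N upward, TCP height as expected, and the picture shows it upright. I'll release it.

{"fn": "jog_arm", "kwargs": {
  "commands": [
    [0.3,0,0,0,0],
    [0.3,0,0,0,0],
    [0.3,0,0,0,0],
    [0.3,0,0,0,0],
    [0.3,0,0,0,0],
    [0.3,0,0,0,0],
    [0.3,0,0,0,0]
  ]
}}

```text
t: 7.32
eef_pos: [0.559, 0.172, 0.075]
tcp_rot: [[-0.0, -0.156, 0.988], [-0.0, 0.988, 0.156], [-1.0, -0.0, -0.0]]
wrist_force: [-0.3, 0.3, -0.2]
width: 0.0664
```

{"fn": "jog_arm", "kwargs": {
  "commands": [
    [0.3,-0.02,0,0,0],
    [0.3,-0.05,0,0,0],
    [0.3,-0.085,0,0,0],
    [0.3,-0.12,0,0,0],
    [0.3,-0.15,0,0,0],
    [0.3,-0.15,0,0,0]
  ]
}}

```text
t: 7.82
eef_pos: [0.5627, 0.1728, 0.234]
tcp_rot: [[0.013, -0.156, 0.988], [0.003, 0.988, 0.156], [-1.0, 0.001, 0.014]]
wrist_force: [0.6, 0.6, 1.8]
width: 0.0662
```

```bash
python3 go.py 0.557 0.1703 0.0765 9.2;  python3 - <<'E'
from cell import eyes
import cv2
f=eyes.grab_frame("side")["frame"][:,:,::-1]; cv2.imwrite("pics/s5.png",cv2.resize(f[200:370,220:390],None,fx=3.5,fy=3.5))
E
```

```text
t 7.82 p [0.5627 0.1728 0.234 ] yaw 8.97 w 0.0662 F [0.6  0.64 1.77]
shift mm [157.4  -1.7  -8.2] len 0.158
turn -0.23
```

View pics/s5.png

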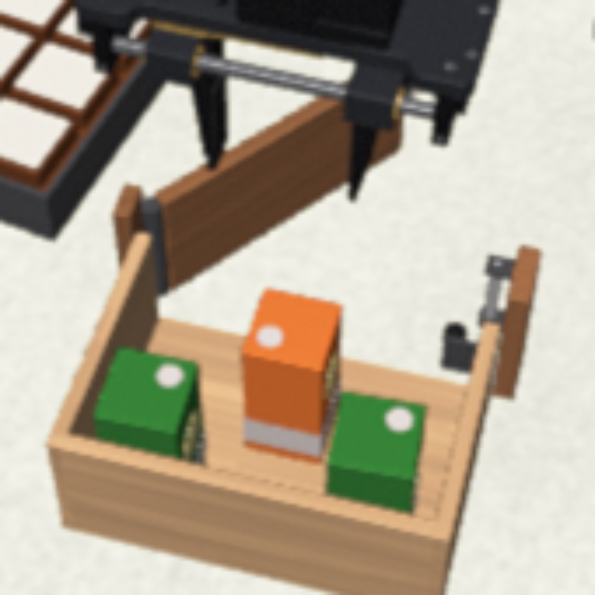

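The carton stands released and upright. Next I'll plan the gate push: closed fingers pointing down, outside the gate.

```bash
cat > gate.py <<'E'
import sys,numpy as np
from cell import status
H=np.array([.6712,.1229]);PH=-170.8
def pose(th,clr,r=.17):
    f=np.radians(PH)+th;u=np.array([np.cos(f),np.sin(f)]);n=np.array([-u[1],u[0]])
    return H+r*u+(.006+.010+clr)*n, np.degrees(f)+180
def rows(ths,clr,z):
    s=status.state();R=np.array(s["tcp_rot"]);p=np.array(s["eef_pos"]);yaw=np.degrees(np.arctan2(R[1,2],R[0,2]))
    q=p[:2]-H;b=np.arctan2(q[1],q[0])-np.radians(PH)
    print("t",round(s["t"],2),"p",p.round(4),"yaw",yaw.round(1),"F",np.round(s["wrist_force"],2),"w",round(s["width"],4))
    f=np.radians(yaw+180);n=np.array([-np.sin(f),np.cos(f)]);u=np.array([np.cos(f),np.sin(f)])
    print("tool-frame offset: r",(q@u).round(4),"n",(q@n).round(4),"th by yaw",round(np.radians(yaw+180-PH-360 if yaw+180>0 and yaw+180-PH>200 else yaw+180-PH),3),"Fn",round(float(np.array(s["wrist_force"])[:2]@n),2))
    for th in ths:
        xy,y=pose(th,clr);d=R.T@(np.r_[xy,z]-p)
        print(th,(d*1000).round(1).tolist(),"turn",round(-((y-yaw+180)%360-180),1))
if __name__=="__main__": rows([float(a) for a in sys.argv[3:]],float(sys.argv[1]),float(sys.argv[2]))
E
python3 gate.py 0.044 0.234 0.95
python3 - <<'E'
from h import *
for p in [(275,185),(416,175),(272,95)]: print(ray("top",p,.0),ray("top",p,.04))
E
```

```text
t 7.87 p [0.5614 0.1725 0.2304] yaw 9.0 F [ 0.38 -0.11 -0.45] w 0.0666
tool-frame offset: r 0.1007 n -0.0661 th by yaw -0.004 Fn 0.17
0.95 [-3.2, -239.5, 51.3] turn -54.7
[0.76760237 0.11853864 0.        ] [0.75379315 0.11571225 0.04      ]
[ 0.75804248 -0.21342822  0.        ] [ 0.74459486 -0.20369829  0.04      ]
[0.99809761 0.10690714 0.        ] [0.97557013 0.1045207  0.04      ]
```

{"fn": "jog_arm", "kwargs": {
  "commands": [
    [1,0,-0.24,0.05,-54.5],
    [1,0,-0.24,0.05,-54.5],
    [1,0,-0.24,0.05,-54.5],
    [1,0,-0.24,0.05,-54.5],
    [1,0,-0.24,0.05,-54.5],
    [1,0,-0.24,0.05,-54.5],
    [1,0,-0.24,0.05,-54.5],
    [1,0,-0.24,0.05,-54.5],
    [1,0,-0.24,0.05,-54.5],
    [1,0,-0.24,0.05,-54.5],
    [1,0,-0.24,0.05,-54.5]
  ]
}}

```text
t: 8.78
eef_pos: [0.6453, -0.0568, 0.2241]
tcp_rot: [[-0.002, -0.894, 0.448], [0.0, 0.448, 0.894], [-1.0, 0.002, -0.0]]
wrist_force: [0.1, -0.3, 0.1]
width: 0.0017
```

```bash
python3 gate.py 0.044 0.058 0.95
```

```text
t 8.78 p [ 0.6453 -0.0568  0.2241] yaw 63.4 F [ 0.06 -0.34  0.1 ] w 0.0017
tool-frame offset: r 0.1723 n 0.0574 th by yaw 0.946 Fn 0.21
0.95 [166.1, -3.6, 2.6] turn -0.3
```

{"fn": "jog_arm", "kwargs": {
  "commands": [
    [1,0.04,-0.004,0.003,0],
    [1,0.08,-0.004,0.003,0],
    [1,0.12,-0.004,0.003,0],
    [1,0.15,-0.004,0.003,0],
    [1,0.166,-0.004,0.003,0],
    [1,0.166,-0.004,0.003,0],
    [1,0.166,-0.004,0.003,0]
  ]
}}

```text
t: 9.37
eef_pos: [0.6499, -0.0556, 0.0582]
tcp_rot: [[-0.002, -0.895, 0.447], [0.0, 0.447, 0.895], [-1.0, 0.002, -0.001]]
wrist_force: [0.8, 0.3, -0.1]
width: 0.0002
```

```bash
python3 gate.py 0.0 0.058 0.95 0.9
python3 - <<'E'
from cell import eyes
import cv2
f=eyes.grab_frame("side")["frame"][:,:,::-1]; cv2.imwrite("pics/s6.png",cv2.resize(f[150:370,220:420],None,fx=2.7,fy=2.7))
f=eyes.grab_frame("top")["frame"][:,:,::-1]; cv2.imwrite("pics/t6.png",cv2.resize(f[170:350,190:400],None,fx=3.3,fy=3.3))
E
```

```text
t 9.37 p [ 0.6499 -0.0556  0.0582] yaw 63.5 F [ 0.75  0.34 -0.06] w 0.0002
tool-frame offset: r 0.1693 n 0.0606 th by yaw 0.947 Fn 0.52
0.95 [0.3, 44.2, -0.7] turn -0.2
0.9 [0.3, 52.7, -1.3] turn 2.7
```

View pics/s6.png

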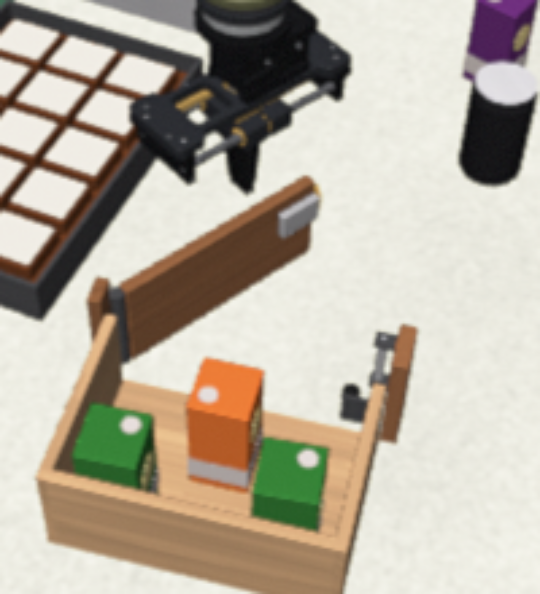

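View pics/t6.png

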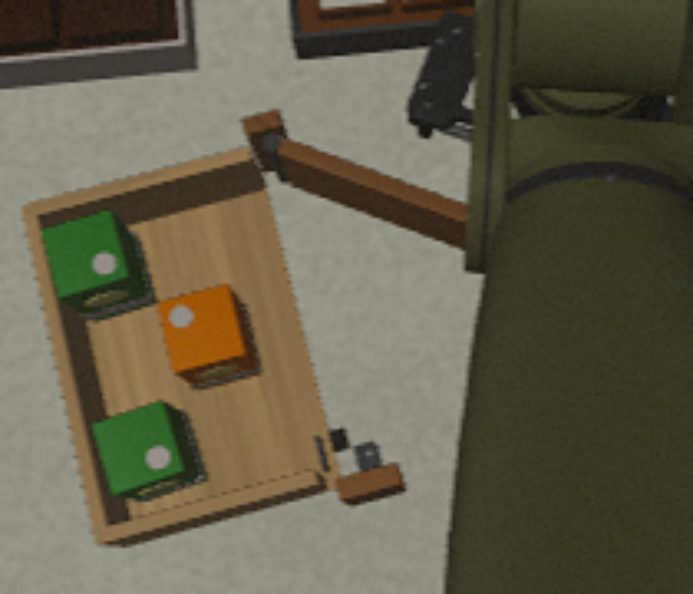

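The fingers are outside the gate near its free end. I'll approach, then follow the arc slowly.

```bash
python3 gate.py 0.0 0.058 0.9 0.85 0.8 0.75 0.7 0.65 0.6 0.55 0.5
```

```text
t 9.47 p [ 0.6522 -0.0562  0.0614] yaw 63.5 F [ 0.26 -0.77  0.57] w 0.0004
tool-frame offset: r 0.1687 n 0.063 th by yaw 0.947 Fn 0.58
0.9 [3.2, 55.0, -1.8] turn 2.7
0.85 [3.2, 63.6, -2.0] turn 5.6
0.8 [3.2, 72.1, -1.8] turn 8.4
0.75 [3.2, 80.6, -1.1] turn 11.3
0.7 [3.1, 89.1, -0.0] turn 14.2
0.65 [3.1, 97.5, 1.5] turn 17.0
0.6 [3.1, 105.8, 3.4] turn 19.9
0.55 [3.1, 114.0, 5.8] turn 22.8
0.5 [3.0, 122.1, 8.5] turn 25.6
```

{"fn": "jog_arm", "kwargs": {
  "commands": [
    [1,0,0.02,0,0],
    [1,0,0.035,-0.001,0],
    [1,0,0.044,-0.001,0],
    [1,0,0.053,-0.001,2.7],
    [1,0,0.061,-0.001,5.6],
    [1,0,0.07,-0.001,8.4],
    [1,0,0.078,-0.001,11.3],
    [1,0,0.087,0,14.2],
    [1,0,0.095,0.0015,17],
    [1,0,0.103,0.0035,19.9],
    [1,0,0.112,0.006,22.8],
    [1,0,0.12,0.0085,25.6]
  ]
}}

```text
t: 10.47
eef_pos: [0.5486, 0.0048, 0.0616]
tcp_rot: [[0.005, -0.612, 0.791], [-0.001, 0.791, 0.612], [-1.0, -0.004, 0.003]]
wrist_force: [0.4, -0.2, 0.4]
width: 0.0005
```

```bash
python3 gate.py 0.0 0.058 0.5 0.45 .4 .35 .3 .25 .2 .15
python3 - <<'E'
from cell import eyes
import cv2
f=eyes.grab_frame("side")["frame"][:,:,::-1]; cv2.imwrite("pics/s7.png",cv2.resize(f[150:370,220:420],None,fx=2.7,fy=2.7))
f=eyes.grab_frame("top")["frame"][:,:,::-1]; cv2.imwrite("pics/t7.png",cv2.resize(f[170:350,190:400],None,fx=3.3,fy=3.3))
E
```

```text
t 10.47 p [0.5486 0.0048 0.0616] yaw 37.7 F [ 0.35 -0.19  0.43] w 0.0005
tool-frame offset: r 0.1692 n 0.0184 th by yaw 0.498 Fn 0.36
0.5 [3.6, 2.0, -0.8] turn -0.1
0.45 [3.5, 10.6, -1.4] turn 2.7
0.4 [3.5, 19.1, -1.6] turn 5.6
0.35 [3.5, 27.6, -1.3] turn 8.5
0.3 [3.4, 36.1, -0.6] turn 11.3
0.25 [3.4, 44.6, 0.4] turn 14.2
0.2 [3.4, 53.0, 2.0] turn 17.1
0.15 [3.4, 61.3, 3.9] turn 19.9
```

View pics/s7.png

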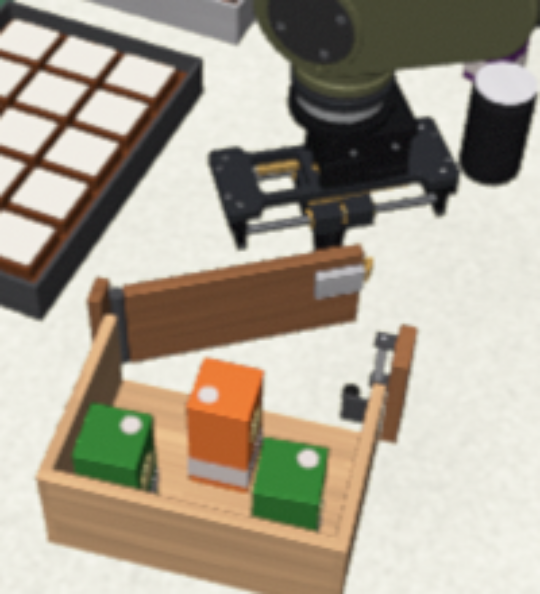

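View pics/t7.png

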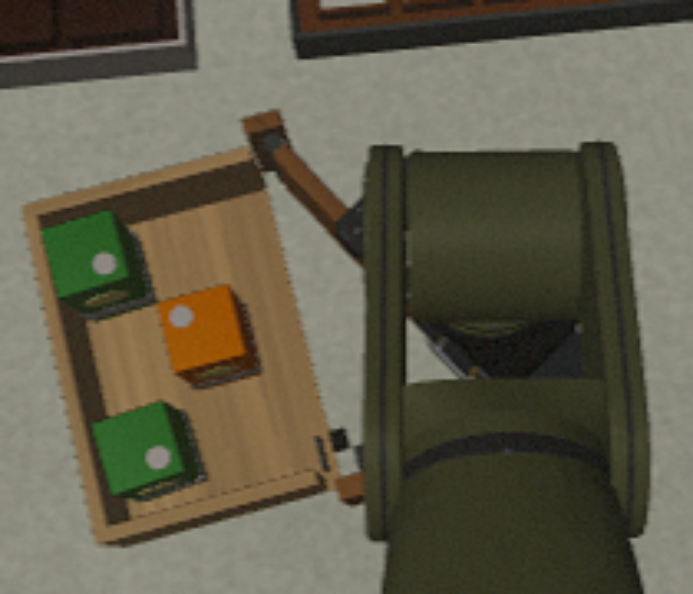

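The gate follows the fingers, now at about 0.5 rad. I'll continue to 0.2 rad and slow down.

{"fn": "jog_arm", "kwargs": {
  "commands": [
    [1,0.002,0.008,-0.001,2.7],
    [1,0.002,0.017,-0.0015,5.6],
    [1,0.002,0.026,-0.001,8.5],
    [1,0.002,0.034,-0.0005,11.3],
    [1,0.002,0.042,0.0005,14],
    [1,0.002,0.048,0.0015,16],
    [1,0.002,0.051,0.002,17],
    [1,0.002,0.051,0.002,17]
  ]
}}

```text
t: 11.23
eef_pos: [0.5185, 0.0464, 0.0584]
tcp_rot: [[0.003, -0.357, 0.934], [-0.0, 0.934, 0.357], [-1.0, -0.001, 0.002]]
wrist_force: [0.8, -0.2, 0.8]
width: 0.0004
```

```bash
python3 gate.py 0.0 0.058 0.2 .15 .1 .05 0 -.05 -.1
python3 - <<'E'
from cell import eyes
import cv2
f=eyes.grab_frame("side")["frame"][:,:,::-1]; cv2.imwrite("pics/s8.png",cv2.resize(f[220:320,300:400],None,fx=5.5,fy=5.5))
f=eyes.grab_frame("top")["frame"][:,:,::-1]; cv2.imwrite("pics/t8.png",cv2.resize(f[170:350,190:400],None,fx=3.3,fy=3.3))
E
```

```text
t 11.23 p [0.5185 0.0464 0.0584] yaw 20.9 F [ 0.84 -0.24  0.8 ] w 0.0004
tool-frame offset: r 0.17 n 0.0169 th by yaw 0.205 Fn 0.53
0.2 [0.4, 1.7, -0.1] turn 0.3
0.15 [0.4, 10.2, -0.7] turn 3.1
0.1 [0.4, 18.7, -0.8] turn 6.0
0.05 [0.4, 27.3, -0.5] turn 8.9
0.0 [0.4, 35.8, 0.3] turn 11.7
-0.05 [0.4, 44.2, 1.4] turn 14.6
-0.1 [0.4, 52.6, 3.0] turn 17.5
```

View pics/s8.png

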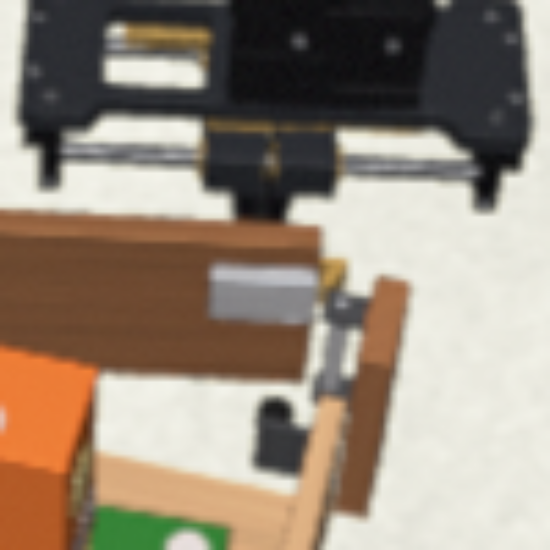

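View pics/t8.png

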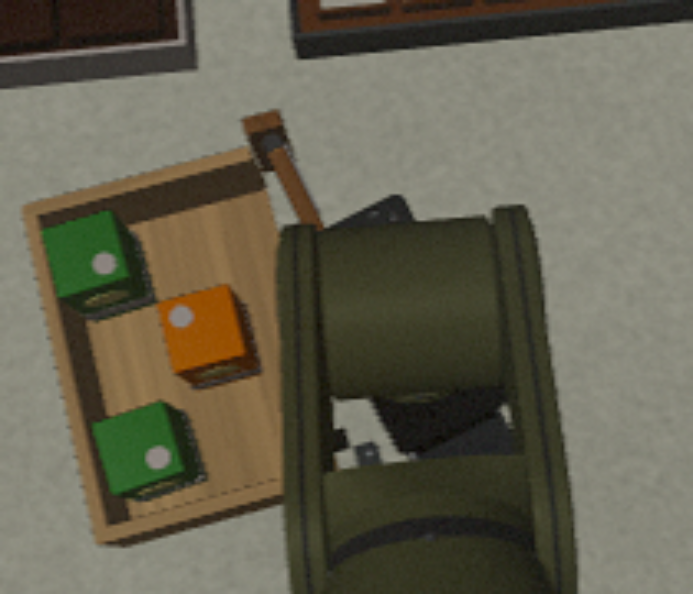

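{"fn": "jog_arm", "kwargs": {
  "commands": [
    [1,0,0.003,0,1],
    [1,0,0.006,0,2],
    [1,0,0.0085,-0.0005,3],
    [1,0,0.0085,-0.0005,3]
  ]
}}

```text
t: 11.67
eef_pos: [0.5138, 0.0544, 0.0571]
tcp_rot: [[0.0, -0.306, 0.952], [0.0, 0.952, 0.306], [-1.0, 0.0, 0.0]]
wrist_force: [0.3, -0.4, 1.3]
width: 0.0005
```

```bash
python3 gate.py 0.0 0.058 .15 .1 0 -.1
```

```text
t 11.67 p [0.5138 0.0544 0.0571] yaw 17.8 F [ 0.28 -0.43  1.27] w 0.0005
tool-frame offset: r 0.1708 n 0.017 th by yaw 0.151 Fn 0.49
0.15 [-0.9, 1.1, 0.8] turn 0.0
0.1 [-0.9, 9.6, 0.2] turn 2.9
0.0 [-0.9, 26.7, 0.3] turn 8.6
-0.1 [-0.9, 43.7, 2.1] turn 14.4
```

{"fn": "jog_arm", "kwargs": {
  "commands": [
    [1,0,0.0015,0,0.5],
    [1,0,0.003,0,1],
    [1,0,0.0045,0,1.5],
    [1,0,0.006,0,2]
  ]
}}

```text
t: 12.0
eef_pos: [0.5117, 0.0598, 0.0569]
tcp_rot: [[-0.001, -0.273, 0.962], [-0.0, 0.962, 0.273], [-1.0, 0.0, -0.001]]
wrist_force: [-0.5, -1.2, 0.3]
width: 0.0004
```

{"fn": "jog_arm", "kwargs": {
  "commands": [
    [1,0,0.001,0,0.3],
    [1,0,0.002,0,0.6],
    [1,0,0.003,0,1],
    [1,0,0.003,0,1]
  ]
}}

```text
t: 12.33
eef_pos: [0.511, 0.0629, 0.057]
tcp_rot: [[-0.0, -0.256, 0.967], [0.0, 0.967, 0.256], [-1.0, 0.0, -0.0]]
wrist_force: [-0.3, -1.1, -0.1]
width: 0.0008
```

```bash
python3 gate.py 0.0 0.058 .1 0 -.1
```

```text
t 12.33 p [0.511  0.0629 0.057 ] yaw 14.9 F [-0.26 -1.06 -0.12] w 0.0008
tool-frame offset: r 0.1702 n 0.017 th by yaw 0.099 Fn 0.96
0.1 [-1.0, 0.8, 0.2] turn -0.1
0.0 [-1.0, 17.8, -0.5] turn 5.7
-0.1 [-1.0, 34.8, 0.4] turn 11.4
```

{"fn": "jog_arm", "kwargs": {
  "commands": [
    [1,0,0.001,0,0.3],
    [1,0,0.002,0,0.7],
    [1,0,0.003,0,1],
    [1,0,0.004,0,1.3],
    [1,0,0.004,0,1.3]
  ]
}}

```text
t: 12.75
eef_pos: [0.51, 0.0657, 0.057]
tcp_rot: [[-0.001, -0.235, 0.972], [-0.002, 0.972, 0.235], [-1.0, -0.002, -0.001]]
wrist_force: [-0.6, -5.5, -0.1]
width: 0.0005
```

{"fn": "jog_arm", "kwargs": {
  "commands": [
    [1,0,0.001,0,0.3],
    [1,0,0.002,0,0.7],
    [1,0,0.003,0,1],
    [1,0,0.003,0,1]
  ]
}}

```text
t: 13.08
eef_pos: [0.509, 0.0682, 0.057]
tcp_rot: [[-0.001, -0.218, 0.976], [-0.003, 0.976, 0.218], [-1.0, -0.003, -0.002]]
wrist_force: [-2.3, -7.1, 0.4]
width: 0.0006
```

{"fn": "jog_arm", "kwargs": {
  "commands": [
    [1,0,0.001,0,0.3],
    [1,0,0.002,0,0.7],
    [1,0,0.003,0,1],
    [1,0,0.003,0,1]
  ]
}}

```text
t: 13.42
eef_pos: [0.5081, 0.0714, 0.057]
tcp_rot: [[-0.002, -0.2, 0.98], [-0.002, 0.98, 0.2], [-1.0, -0.002, -0.002]]
wrist_force: [-3.3, -5.1, 0.6]
width: 0.0006
```

```bash
python3 gate.py 0.0 0.058 .05 0 -.1
python3 - <<'E'
from cell import eyes
import cv2
f=eyes.grab_frame("side")["frame"][:,:,::-1]; cv2.imwrite("pics/s9.png",cv2.resize(f[220:320,300:400],None,fx=5.5,fy=5.5))
E
```

```text
t 13.42 p [0.5081 0.0714 0.057 ] yaw 11.6 F [-3.26 -5.15  0.59] w 0.0006
tool-frame offset: r 0.1701 n 0.0178 th by yaw 0.041 Fn 4.39
0.05 [-1.0, 0.3, 0.2] turn -0.5
0.0 [-1.1, 8.8, -0.4] turn 2.4
-0.1 [-1.1, 25.9, -0.5] turn 8.1
```

View pics/s9.png

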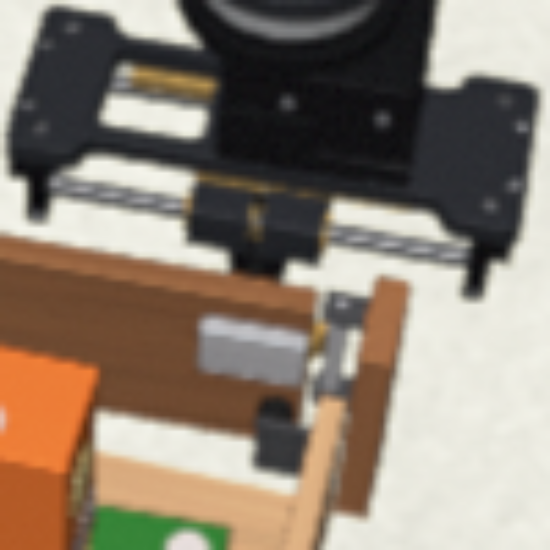

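{"fn": "jog_arm", "kwargs": {
  "commands": [
    [1,0,0.0007,0,0.2],
    [1,0,0.0014,0,0.4],
    [1,0,0.002,0,0.6],
    [1,0,0.002,0,0.6]
  ]
}}

```text
t: 13.8
eef_pos: [0.5082, 0.0744, 0.057]
tcp_rot: [[-0.001, -0.19, 0.982], [-0.0, 0.982, 0.19], [-1.0, 0.0, -0.001]]
wrist_force: [-1.9, -2.7, -0.3]
width: 0.0005
```

{"fn": "jog_arm", "kwargs": {
  "commands": [
    [1,0,0.0005,0,0.2],
    [1,0,0.001,0,0.4],
    [1,0,0.0015,0,0.5],
    [1,0,0.0015,0,0.5]
  ]
}}

```text
t: 14.13
eef_pos: [0.5084, 0.0762, 0.0573]
tcp_rot: [[0.001, -0.182, 0.983], [0.001, 0.983, 0.182], [-1.0, 0.001, 0.001]]
wrist_force: [-1.1, -1.9, -0.3]
width: 0.0004
```

The push has dropped from 7 to 2 N, so the tongue is past the crest. I'll go on in half-millimetre steps to the buffer.

{"fn": "jog_arm", "kwargs": {
  "commands": [
    [1,0,0.0005,0,0.1],
    [1,0,0.001,0,0.2],
    [1,0,0.001,0,0.2]
  ]
}}

```text
t: 14.38
eef_pos: [0.5083, 0.0766, 0.0573]
tcp_rot: [[0.001, -0.178, 0.984], [-0.001, 0.984, 0.178], [-1.0, -0.001, 0.001]]
wrist_force: [0.3, -3.0, -1.0]
width: 0.0004
```

{"fn": "jog_arm", "kwargs": {
  "commands": [
    [1,0,0.0005,0,0.1],
    [1,0,0.001,0,0.2],
    [1,0,0.001,0,0.2]
  ]
}}

```text
t: 14.63
eef_pos: [0.5082, 0.0771, 0.0573]
tcp_rot: [[0.001, -0.175, 0.985], [-0.002, 0.985, 0.175], [-1.0, -0.002, 0.0]]
wrist_force: [-0.2, -5.4, -2.0]
width: 0.0002
```

{"fn": "jog_arm", "kwargs": {
  "commands": [
    [1,0,0.0005,0,0.1],
    [1,0,0.001,0,0.1],
    [1,0,0.001,0,0.1]
  ]
}}

```text
t: 14.88
eef_pos: [0.5081, 0.0773, 0.0573]
tcp_rot: [[0.001, -0.174, 0.985], [-0.003, 0.985, 0.174], [-1.0, -0.003, 0.0]]
wrist_force: [0.8, -8.7, -0.9]
width: 0.0005
```

{"fn": "jog_arm", "kwargs": {
  "commands": [
    [1,0,0.0005,0,0],
    [1,0,0.001,0,0],
    [1,0,0.001,0,0]
  ]
}}

```text
t: 15.13
eef_pos: [0.508, 0.0775, 0.0574]
tcp_rot: [[0.001, -0.174, 0.985], [-0.005, 0.985, 0.174], [-1.0, -0.005, 0.0]]
wrist_force: [1.4, -12.4, -1.3]
width: 0.0006
```

```bash
python3 gate.py 0.0 0.058 0
python3 - <<'E'
from cell import eyes
import cv2
f=eyes.grab_frame("side")["frame"][:,:,::-1]; cv2.imwrite("pics/s10.png",cv2.resize(f[220:320,300:400],None,fx=5.5,fy=5.5))
E
```

```text
t 15.13 p [0.508  0.0775 0.0574] yaw 10.0 F [  1.38 -12.43  -1.31] w 0.0006
tool-frame offset: r 0.1686 n 0.0164 th by yaw 0.014 Fn 12.48
0.0 [-0.7, 2.8, -1.6] turn 0.8
```

View pics/s10.png

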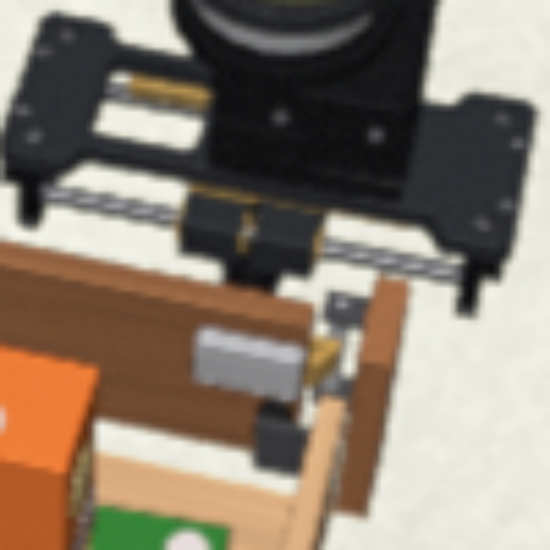

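The brass tongue at crop (322,362) now shows in front of the roller, out again. At 12.5 N I need a little more, so one further millimetre for about 16 N.

{"fn": "jog_arm", "kwargs": {
  "commands": [
    [1,0,0.0004,0,0],
    [1,0,0.0008,0,0],
    [1,0,0.0008,0,0],
    [1,0,0.0008,0,0]
  ]
}}

```text
t: 15.52
eef_pos: [0.508, 0.0777, 0.0574]
tcp_rot: [[0.001, -0.174, 0.985], [-0.006, 0.985, 0.174], [-1.0, -0.006, 0.0]]
wrist_force: [1.2, -14.2, -0.9]
width: 0.0003
```

```bash
python3 gate.py 0.0 0.058 0
```

```text
t 15.52 p [0.508  0.0777 0.0574] yaw 10.0 F [  1.23 -14.16  -0.87] w 0.0003
tool-frame offset: r 0.1686 n 0.0161 th by yaw 0.014 Fn 14.16
0.0 [-0.6, 2.5, -1.6] turn 0.8
```

{"fn": "jog_arm", "kwargs": {
  "commands": [
    [1,0,0.0004,0,0],
    [1,0,0.0004,0,0],
    [1,0,0.0004,0,0]
  ]
}}

```text
t: 15.77
eef_pos: [0.508, 0.0778, 0.0574]
tcp_rot: [[0.001, -0.174, 0.985], [-0.006, 0.985, 0.174], [-1.0, -0.006, 0.0]]
wrist_force: [0.6, -14.8, -1.4]
width: 0.0006
```

{"fn": "jog_arm", "kwargs": {
  "commands": [
    [1,0,-0.002,0,0],
    [1,0,-0.004,0,0],
    [1,0,-0.006,0,0],
    [1,0,-0.008,0,0],
    [1,0,-0.012,0,0],
    [1,0,-0.02,0,0],
    [1,0,-0.03,0,0],
    [1,0,-0.03,0,0]
  ]
}}

```text
t: 16.43
eef_pos: [0.5129, 0.05, 0.0573]
tcp_rot: [[0.0, -0.172, 0.985], [-0.0, 0.985, 0.172], [-1.0, -0.0, 0.0]]
wrist_force: [-0.2, -0.8, 0.2]
width: 0.0007
```

```bash
python3 gate.py 0.0 0.058 0
python3 - <<'E'
from cell import eyes
import cv2
f=eyes.grab_frame("side")["frame"][:,:,::-1]; cv2.imwrite("pics/s11.png",cv2.resize(f[220:320,300:400],None,fx=5.5,fy=5.5))
E
```

```text
t 16.43 p [0.5129 0.05   0.0573] yaw 9.9 F [-0.23 -0.83  0.17] w 0.0007
tool-frame offset: r 0.1685 n 0.0446 th by yaw 0.012 Fn 0.78
0.0 [-0.7, 30.7, -1.7] turn 0.7
```

View pics/s11.png

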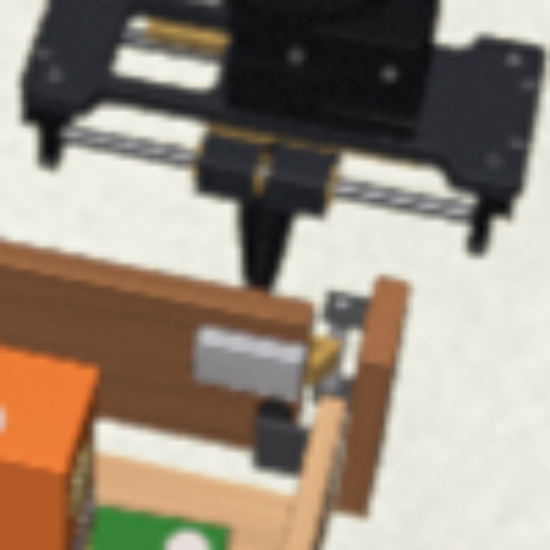

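The gate stayed put with the tool 28 mm clear. I'll withdraw, wait, and check from above.

{"fn": "jog_arm", "kwargs": {
  "commands": [
    [1,0,-0.03,0,0],
    [1,-0.03,-0.06,0,0],
    [1,-0.06,-0.09,0,0],
    [1,-0.1,-0.13,0,0],
    [1,-0.14,-0.17,0,0],
    [1,-0.15,-0.21,0,0],
    [1,-0.15,-0.25,0,0],
    [1,-0.15,-0.25,0,0],
    [1,-0.15,-0.25,0,0]
  ]
}}

```text
t: 17.23
eef_pos: [0.5569, -0.1995, 0.2093]
tcp_rot: [[0.003, -0.169, 0.986], [-0.003, 0.986, 0.169], [-1.0, -0.003, 0.003]]
wrist_force: [-1.2, -0.3, 0.2]
width: 0.0003
```

Run:
```python
from cell import eyes
import cv2
g=eyes.grab_frame("side")["frame"][:,:,::-1]; cv2.imwrite("pics/s12.png",cv2.resize(g[130:370,225:425],None,fx=2.5,fy=2.5)); cv2.imwrite("pics/s12z.png",cv2.resize(g[265:305,330:380],None,fx=11,fy=11,interpolation=cv2.INTER_CUBIC))
f=eyes.grab_frame("top")["frame"][:,:,::-1]; cv2.imwrite("pics/t12.png",f);cv2.imwrite("pics/t12z.png",cv2.resize(f[200:340,195:335],None,fx=4.2,fy=4.2,interpolation=cv2.INTER_CUBIC))
```

```text
(no output)
```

View pics/s12.png

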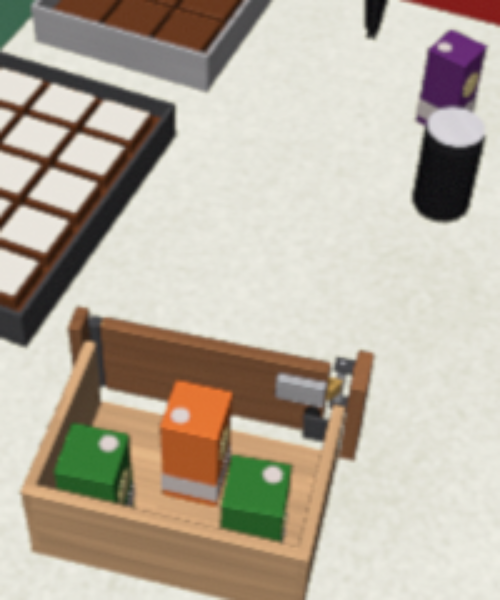

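View pics/s12z.png

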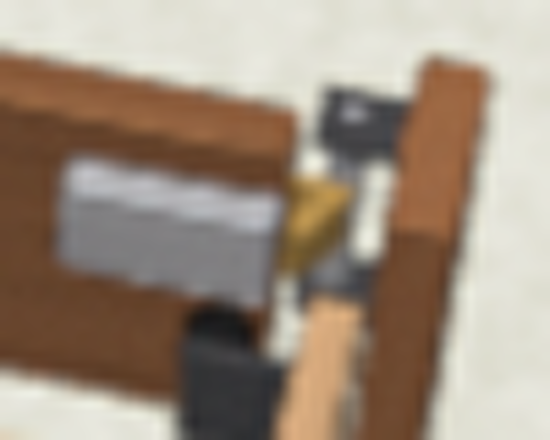

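View pics/t12z.png

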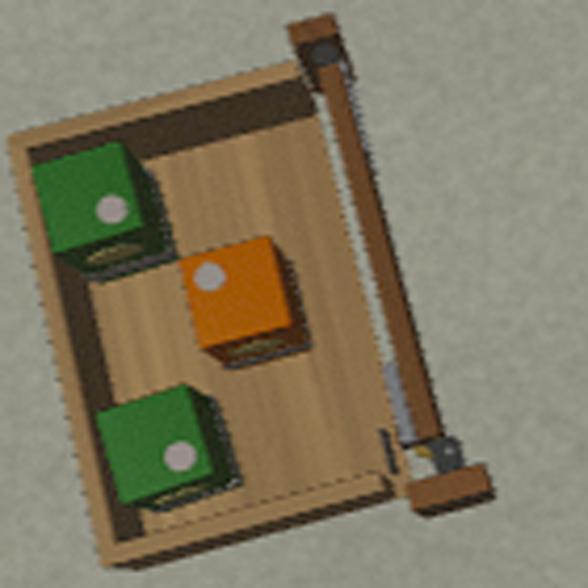

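View pics/t12.png

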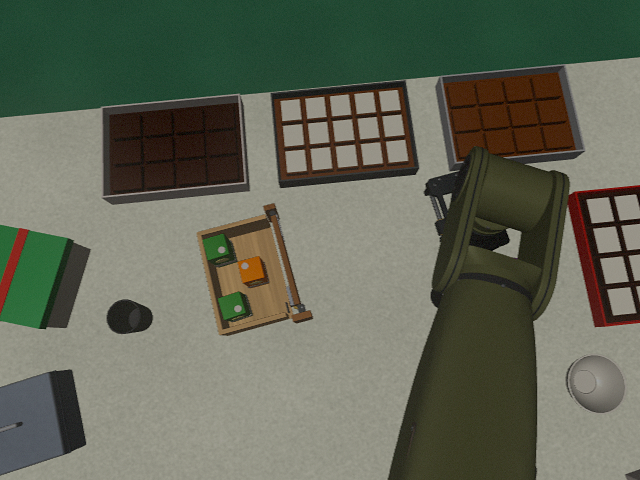

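The gate is shut. The tongue protrudes about 5 px, the same as when it was free before closing, and it sits inside the roller. The carton and all the other items are in place, so I'm handing in.

```bash
python3 -c "
from cell import arm,status
print(status.state()['t']);print(arm.sign_off())"
```

```text
17.3333
the job is handed in; nothing more can be done
None
```

The orange carton stands upright in the pen and the gate is latched shut. I handed the job in at about 17 s of the 67 s allowed.

- **Carton:** I lowered it between the two green cartons until the wrist felt the floor (7 N upward), then let go. The pictures after release show it upright.
- **Gate:** I pushed it round slowly with shut fingers. The push peaked near 7.5 N as the tongue rode the roller, dropped to about 2 N, then rose to 14.8 N against the buffer. That is within the 14–18 N seating range and well under 22 N.
- **Last checks:** With the arm clear, both cameras show the gate shut, with the tongue out behind the roller as far as it stood out before closing. The other cartons, can and cup looked undisturbed, except that in the last top picture the arm hid the purple carton and can; I saw those two only from the side.

No check failed or disagreed. The tongue's position comes from pictures only, at about 5 pixels of protrusion, so the 2 mm limit is not measured precisely.

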